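# Plug a glass cartridge with the bench ratchet clamp

## Robot

A 6-joint arm with a two-finger parallel gripper is mounted at the origin on the work surface. World frame = base frame: x ahead of the robot, y to its left, z up, the work surface at z = 0. Lengths are in m, angles in rad, forces in N, time in s.
With the tool pointing down it reaches from about 0.25 to 0.725 m from the base axis. Payload 4 kg.
Tool frame: the origin (TCP) lies midway between the tips of the shut fingers; the grasp point (between the pads) lies 19 mm behind it; z points along the fingers, y is the direction in which the jaws open and shut (so a half turn about z gives the same grasp; the last joint's range is limited). The gripper opens to 85 mm and grips with 20 to 120 N. Pads are 22 mm wide; open, the fingers measure 114 mm over their backs; the gripper's body (76 mm by 85 mm) begins 54 mm behind the grasp point. The pads swing forward as they close: fully open they stand 13 mm farther back than shut.
Start: joints at [1.124, 0.241, 0.005, 1.335, 0, 1.571], TCP at [0.216, 0.451, 0.231] pointing down, gripper open.
Joint ranges: [-2.72, 2.72], [-1.05, 1.87], [-1.09, 1.28], [-1.99, 2.15], [-1.42, 1.44], [-3.14, 3.14]. Speed limits (rad/s): [2.79, 2.79, 3.14, 3.14, 3.14, 3.14].

## Interface

Orientations are given as a unit quaternion [x, y, z, w].
In Python, from workcell import get_obs, camera, camera_model, job_done, masks_of gives the robot as it stands.
- The arm moves only by the tool jog_arm, never from a script. Its argument "deltas" is a list that holds one entry, the list of rows, each a list of 7 numbers: the shift along the tool's x, y, z in mm, then the turn, a rotation vector about the tool's x, y, z in degrees, then the finger opening in mm, from 0 to 85.4. A call has 1 to 5 rows; each row shifts and turns the pose as measured when the row begins, along the tool's axes as they then stand; what a row does not reach is not made up. A row lasts 1/10 s, in which the tool goes at most 50 mm and 8.59 degrees, less where a joint would pass 70% of its speed; a pose out of reach is approached as far as the arm can. A call with a gripper value outside its range is refused whole. The fingers move at their own pace and stop on an object; the grip force is fixed at half the most. Time passes only in rows, so rows that do not move let the fingers close. It gives the time, the measured TCP pose, the force and the opening at its end, in the units of the state.
- get_obs(): the state, without advancing time (a new reading comes with each control period).
- camera(name): name is "side" or "top" or "wrist"; returns the picture (384x512x3 uint8, red, green, blue); there is no depth.
- camera_model(name): a dict with "fovy" (degrees; the focal length in pixels is half the picture's height over the tangent of half this angle, whatever the lens; pixels are square), "cx", "cy" (the principal point, pixels), "pose" (4x4, takes a point from camera to world coordinates); the wrist camera has in their place "T_tool_cam" (4x4, takes a point from camera to tool coordinates, whose origin is the TCP and whose axes are the flange's). Camera axes: x right, y down, z forward; pixel columns grow to the right and rows downward; lengths in m; the calibration is good to about 2 mm. A picture is of the moment at which its call begins: read the wrist's pose just before it. camera_model takes no time and is no camera call.
- job_done(): hands the job in, once; it reports no verdict.
Trained networks look in the newest picture that a camera, given by its name, has taken for a name from the list of things; names that differ only in an ending like _2 or _b are one class to them, and where a whole thing is asked for, a point or a joint stands for the part that bears it (a point fixed in the world has none). Each returns a list of dicts, best first, with "conf" (0 to 1); they miss things now and then, are a little off and sometimes report something else, mostly with a low value. They report only what shows in the picture. A call takes as long as a camera call. They do not tell look-alikes from the thing itself.
- masks_of(target, camera): "pixels" (384x512 bool, what is visible of it) and "at" ([column, row] in pixels, amid what is visible of it).
The state is a dict: "clock": time; "joint_pos": joint angles; "joint_vel": joint speeds; "tau": joint torques, N m; "eef_pos": TCP position; "tool_rot": TCP orientation; "ft_force": force on the tool from outside, world axes, zero at the start; "ft_torque": the same for the moment, N m; "grip_width": finger opening in m.
Only numpy, scipy, OpenCV 4.12 (cv2) and the standard library are available. Lean on these libraries where they do the work, as an engineer would, in place of code of your own. Each camera call takes 0.05 s, during which the arm holds its last target. There are 200 camera calls.

## Task

Pump the clamp's trigger until its jaw has pushed the white plug fully home in the glass cartridge and bears on it firmly, with about 15 N for a moment, but never with more than 25 N, or the glass cracks. Then press the release tab so that the jaw springs all the way back, and lay the cartridge gently, lying flat, in the steel tray. Do not push the plug, ram or jaw with the fingers, and leave everything else where it is.

Things in the scene. Friction and masses are not known exactly. Their poses are not given: they have to be found in the camera images.
- clamp: bench ratchet clamp, screwed down: grey base plate 435 x 90 x 12, a head of two upright aluminium plates, toothed steel ram (axis 62 above the bench), cradle, end stop. Origin on the bench under the trigger's hinge pin; z up, x along the base the way the jaw advances (plate x -135 to 300), y across. The end stop, a steel block on a screw, is set anew each time: face at x 247 to 259
- cradle (a point): middle of the cradle at floor level (clamp x = 191, 40 above the bench): two U-shaped saddles, clamp x 121 to 164 and 218 to 262, inside width 47, outside 59, side walls up to 60 above the bench. Between them a 54 gap, open down to the base plate, where fingers reach round the cartridge's tube
- trigger_top (a point): middle of the top of the trigger's black press pad (30 along the clamp by 32 across) at the clamp's rear (-x) end. Sprung up: 158 above the bench, clamp x = -76. Pressed down by 0.55 rad it has gone 46 down and 12 to -x and meets a hard stop. Let it up fully after each stroke: only then is its pawl clear of the teeth. Its spring alone pushes back 2.5 N at the top, 4 N at the bottom
- trigger_hinge (a point): the trigger's hinge pin, across the clamp, 114 above the bench. Felt at the pad when pressed slowly: 3 to 7 N with the jaw free, 6 to 10 N while the plug slides in, then a steep climb once it is home: 11 to 12 N when the jaw bears with 10 N, about 14 N at 17 N, 17 to 19 N at 25 N. The jaw's push counts 0.53 times at the pad; the rest is springs and clicks
- release_top (a point): middle of the top of the black release tab (26 along the clamp by 32 across) at the front of the head, just above the jaw. Latched: 102 above the bench, clamp x = 101. Pressed, it frees the ram after some 8, meets a hard stop after 13 down and 6 to +x, needs 1 to 7 N and springs back. With the tab held down and the trigger fully up the ram springs back by itself in under 1 s
- ram: toothed steel bar that carries the jaw, 14 x 14; origin on its axis, its clamp x = how far it has advanced (0 fully back, 52 at most). The first 12 mm or so of a trigger stroke only engage the pawl, then the ram goes 0.53 mm for each mm pressed; let up, it keeps whole clicks of 5 mm, 15 mm for a full stroke. Move it with trigger and release only, not with the fingers
- jaw: the jaw on the ram's front end: a dark plate 34 x 34 x 14 with a rubber face, held forward by a spring, so that its push climbs 8 N per mm of ram once the plug is home; origin in the middle of its front face, at clamp x = 104 when fully back
- cartridge: the loose glass cartridge (0.14 kg) lying in the cradle: tube 28 in diameter, 86 clear length between two square grey end flanges 44 x 44 x 12; 110 long over the flanges. Origin on its axis half way along; x along it, from the plugged end to the other end, towards the end stop. At the start it may lie up to some 24 short of the end stop, and slides to it when pushed. Grip it by the middle of the tube, from above across it
- plug: white plug sticking out of the cartridge's end that faces the jaw: head 26 in diameter and 6 thick, origin in the middle of its outer face. At the start its head stands 6 to 10 mm off the flange; it slides in stiffly with about 5 N and is home when its head bears on the flange (outer face 6 from the flange, 61 from the cartridge's origin). Not to be touched with the fingers
- tray: open steel tray on the bench to the left or right of the clamp, 200 (x) by 145 (y) by 30 tall, walls and floor 4 thick; origin under its centre
- tip_box: closed rack of pipette tips, 125 x 85 x 66 tall, fixed, on the clamp's other side from the tray. Not needed
- spare: finished spare cartridge, same shape as the other but with its plug home, lying on the bench in front of the robot, 116 x 44 x 44; origin on its axis, half way along the glass part. Leave it alone
- amber_bottle: amber glass bottle with a black cap, 64 across, 130 tall, beyond the clamp; origin under its centre. Leave it alone
- white_bottle: white plastic bottle, 56 across, 110 tall, beyond the clamp; origin under its centre. Leave it alone
- beaker: small open glass beaker, 64 across, 75 tall, beyond the clamp; origin under its centre. Leave it alone
- flask: conical glass flask, 72 across at the foot, 100 tall, beyond the clamp; origin under its centre. Leave it alone
- spatula: lab spoon with a black handle, 180 long, lying on the bench in front of the robot. Leave it alone
- dish: flat closed glass dish, 70 across, 14 tall, on the bench in front of the robot; origin under its centre. Leave it alone
Mind the look-alikes: they are no part of the job. Several things have the shape of the tray; the one meant has the colours described above.

How it is judged:
By the outcome, as a careful person would: the job done as asked, in the order asked, and still so for the second after the job is handed in, with the robot touching nothing.
It also fails if it takes over 72 s, if anything falls off the work surface, if the arm or the gripper's body presses on something with over 40 N, if the wrist force passes 120 N, or if a joint passes its speed limit or range.

## Working session

There is one attempt and no reset: what is moved stays moved. The work goes in short steps, Python scripts to look and compute and a tool call to move; the robot and the scene stay as the last step left them, time stands still between calls to the robot, and variables do not carry over. Pictures are saved under pics/ and viewed, about 8 in all and at most 12, crops included, and the job is handed in when it is done.

Besides the shell and the picture viewer there is one more tool, called after "Request:" as name([rows], argument=value, ...), one row to a line, values as JSON. jog_arm: Moves the arm, as the interface text tells. Its arguments: {"type":"object","properties":{"deltas":{"type":"array"}},"required":["deltas"]}

```bash
mkdir -p pics; ls; cat > h.py <<'E'
import numpy as np, cv2
from workcell import *
from scipy.spatial.transform import Rotation as R
def save(name,img): cv2.imwrite('pics/'+name+'.png',cv2.cvtColor(img,cv2.COLOR_RGB2BGR))
def cam(c,obs=None):
    m=camera_model(c); f=192/np.tan(np.radians(m['fovy'])/2)
    if 'pose' in m: T=np.array(m['pose'])
    else:
        o=obs or get_obs(); W=np.eye(4); W[:3,:3]=R.from_quat(o['tool_rot']).as_matrix(); W[:3,3]=o['eef_pos']; T=W@np.array(m['T_tool_cam'])
    return f,m['cx'],m['cy'],T
def ray(c,uv,z,obs=None):
    f,cx,cy,T=cam(c,obs); d=T[:3,:3]@np.array([(uv[0]-cx)/f,(uv[1]-cy)/f,1]); o=T[:3,3]
    return o+d*(z-o[2])/d[2]
def proj(c,P,obs=None):
    f,cx,cy,T=cam(c,obs); p=np.linalg.inv(T)@np.append(P,1); return np.array([cx+f*p[0]/p[2],cy+f*p[1]/p[2]])
E
python3 - <<'E'
from h import *
np.set_printoptions(precision=4,suppress=True)
o=get_obs(); print({k:np.round(v,4) for k,v in o.items()})
t=camera('top'); s=camera('side'); save('top0',t); save('side0',s)
zs=dict(trigger_top=.158,trigger_hinge=.114,release_top=.102,cradle=.04,cartridge=.062,plug=.062,jaw=.062,tray=.0,tip_box=.066,spare=.022,clamp=.012)
for c in('top','side'):
    f,cx,cy,T=cam(c); print(c,f,T)
    for n,z in zs.items():
        for d in masks_of(n,c)[:3]:
            print(c,n,round(d['conf'],2),np.round(d['at']),d['pixels'].sum(),np.round(ray(c,d['at'],z),3))
E
```

```text
pics
{'clock': np.float64(0.0), 'joint_pos': array([1.124 , 0.2414, 0.0037, 1.3352, 0.    , 1.5708]), 'joint_vel': array([ 0.0002, -0.0009,  0.0008,  0.0003, -0.0001,  0.0011]), 'tau': array([ -0.0003, -37.2317,  25.2408,   0.0171,  -0.0001,   0.    ]), 'eef_pos': array([0.2158, 0.4504, 0.2304]), 'tool_rot': array([ 0.2216,  0.9751, -0.001 , -0.0002]), 'ft_force': array([0.0378, 0.7908, 0.1503]), 'ft_torque': array([0.0158, 0.0068, 0.0077]), 'grip_width': np.float64(0.0854)}
top 369.7270583486432 [[ 0.0298 -0.9964  0.08    0.3993]
 [-0.9995 -0.03   -0.0015 -0.0354]
 [ 0.0039 -0.0799 -0.9968  1.2536]
 [ 0.      0.      0.      1.    ]]
top trigger_top 0.67 [292. 167.] 162 [ 0.549 -0.129  0.158]
top trigger_hinge 0.63 [251. 171.] 3073 [ 0.537 -0.007  0.114]
top trigger_hinge 0.31 [241. 164.] 112 [0.559 0.025 0.114]
top trigger_hinge 0.19 [160. 119.] 391 [0.694 0.283 0.114]
top release_top 0.48 [241. 168.] 122 [0.55  0.026 0.102]
top release_top 0.17 [299. 113.] 449 [ 0.731 -0.153  0.102]
top cradle 0.84 [247. 168.] 3105 [0.558 0.009 0.04 ]
top cradle 0.48 [169. 231.] 364 [0.343 0.256 0
[... 676 characters left out ...]
[ 0.      0.      0.      1.    ]]
side trigger_hinge 0.66 [262. 207.] 1386 [ 0.544 -0.158  0.114]
side cradle 0.9 [260. 206.] 1373 [ 0.551 -0.057  0.04 ]
side cradle 0.15 [312. 192.] 260 [0.788 0.017 0.04 ]
side cartridge 0.53 [257. 174.] 79 [0.57  0.158 0.062]
side tray 0.92 [272. 279.] 2608 [ 0.539 -0.403  0.   ]
side tray 0.73 [178. 251.] 2081 [ 0.227 -0.231  0.   ]
side tray 0.65 [191. 321.] 3446 [ 0.275 -0.531  0.   ]
side tip_box 0.68 [262. 197.] 50 [ 0.563 -0.027  0.066]
side tip_box 0.6 [240. 155.] 431 [0.51  0.34  0.066]
side tip_box 0.35 [259. 174.] 120 [0.576 0.149 0.066]
side spare 0.6 [221. 218.] 267 [ 0.392 -0.088  0.022]
side clamp 0.65 [262. 205.] 1377 [ 0.565 -0.01   0.012]
```

```bash
python3 - <<'E'
import cv2
t=cv2.imread('pics/top0.png'); c=t[90:330,80:480]
cv2.imwrite('pics/top0c.png',cv2.resize(c,(800,480),interpolation=cv2.INTER_CUBIC))
E
```

```text
(no output)
```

View pics/top0c.png

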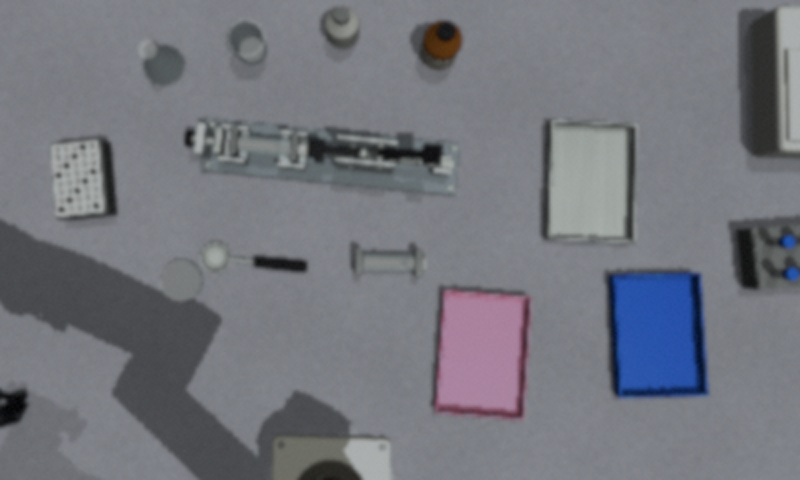

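The top view shows the clamp running along world +y. The trigger pad is at about px (296,166) and the end stop at the left, about (175,158). The steel tray is the grey one at about (375,180); the pink and blue ones are look-alikes. Next I'll move above the clamp for a close look.

```bash
cat >> h.py <<'E'
def plan(P,yaw,step=45,g=None,o=None,rstep=8.):
    """rows to TCP P (m), tool y at world angle yaw deg (mod 180), tool down"""
    o=o or get_obs(); p=np.array(o['eef_pos'])*1000; Rm=R.from_quat(o['tool_rot'])
    ty=Rm.as_matrix()[:,1]; y0=np.degrees(np.arctan2(ty[1],ty[0])); dy=(yaw-y0+90)%180-90
    yy=np.radians(y0+dy); Y=np.array([np.cos(yy),np.sin(yy),0]);Z=np.array([0,0,-1.]);X=np.cross(Y,Z)
    G=R.from_matrix(np.c_[X,Y,Z]); rv=(Rm.inv()*G).as_rotvec(degrees=True); d=np.array(P)*1000-p
    n=max(1,int(np.ceil(max(np.linalg.norm(d)/step,np.linalg.norm(rv)/rstep))))
    for i in range(n):
        Ri=Rm*R.from_rotvec(rv*i/n,degrees=True)
        print([round(float(v),1) for v in np.r_[Ri.inv().apply(d/n),rv/n]]+([g] if g is not None else []))
def st():
    o=get_obs(); ty=R.from_quat(o['tool_rot']).as_matrix()
    print(round(float(o['clock']),2),np.round(o['eef_pos'],4),'yaw',np.round(np.degrees(np.arctan2(ty[1,1],ty[0,1])),1),'zax',np.round(ty[:,2],3),'F',np.round(o['ft_force'],1),'w',round(float(o['grip_width']),4),'q',np.round(o['joint_pos'],2))
    return o
E
python3 - <<'E'
from h import *
print(np.round(camera_model('wrist')['T_tool_cam'],3),camera_model('wrist')['fovy'])
plan([.50,0.02,.36],-4,48,85)
E
```

```text
[[-0.    -0.947 -0.32   0.082]
 [ 1.    -0.    -0.001  0.   ]
 [ 0.001 -0.32   0.947 -0.142]
 [ 0.     0.     0.     1.   ]] 67.97302956716564
[-36.9, -22.2, -10.7, -0.0, 0.0, 5.7, 85]
[-38.9, -18.4, -10.7, -0.0, 0.0, 5.7, 85]
[-40.5, -14.4, -10.7, -0.0, 0.0, 5.7, 85]
[-41.7, -10.3, -10.7, -0.0, 0.0, 5.7, 85]
[-42.6, -6.1, -10.7, -0.0, 0.0, 5.7, 85]
[-43.0, -1.9, -10.7, -0.0, 0.0, 5.7, 85]
[-42.9, 2.4, -10.7, -0.0, 0.0, 5.7, 85]
[-42.5, 6.6, -10.7, -0.0, 0.0, 5.7, 85]
[-41.6, 10.8, -10.7, -0.0, 0.0, 5.7, 85]
[-40.3, 14.9, -10.7, -0.0, 0.0, 5.7, 85]
[-38.7, 18.8, -10.7, -0.0, 0.0, 5.7, 85]
[-36.6, 22.6, -10.7, -0.0, 0.0, 5.7, 85]
```

Request:
jog_arm([
  [[-37,-22,-11,0,0,5.7,85],[-39,-18,-11,0,0,5.7,85],[-40,-14,-11,0,0,5.7,85],[-42,-10,-11,0,0,5.7,85],[-43,-6,-11,0,0,5.7,85]],
])

```text
clock: 1.7
eef_pos: [0.3354, 0.2702, 0.2857]
tool_rot: [0.458, 0.889, -0.001, -0.0]
ft_force: [0.7, 0.3, 0.3]
grip_width: 0.0847
```

Request:
jog_arm([
  [[-43,-2,-11,0,0,5.7,85],[-43,2,-11,0,0,5.7,85],[-42,7,-11,0,0,5.7,85],[-42,11,-11,0,0,5.7,85],[-40,15,-11,0,0,5.7,85]],
])

```text
clock: 2.2
eef_pos: [0.4546, 0.0811, 0.3443]
tool_rot: [0.67, 0.742, 0.001, 0.001]
ft_force: [0.7, 0.9, 0.9]
grip_width: 0.0849
```

Request:
jog_arm([
  [[-39,19,-11,0,0,5.7,85],[-37,23,-11,0,0,5.7,85],[0,0,0,0,0,0,0],[0,0,0,0,0,0,0]],
])

```text
clock: 2.6
eef_pos: [0.5045, -0.0014, 0.368]
tool_rot: [0.747, 0.665, 0.002, 0.002]
ft_force: [-0.3, 0.6, -0.9]
grip_width: 0.0589
```

```bash
python3 - <<'E'
from h import *
np.set_printoptions(precision=4,suppress=True)
o=st(); w=camera('wrist'); save('w1',w); save('w1b',cv2.resize(w,(800,600)))
zs=dict(trigger_top=.158,trigger_hinge=.114,release_top=.102,cradle=.04,cartridge=.062,plug=.062,jaw=.062,tray=.0,clamp=.012)
for n,z in zs.items():
  for d in masks_of(n,'wrist')[:2]:
    print(n,round(d['conf'],2),np.round(d['at']),d['pixels'].sum(),np.round(ray('wrist',d['at'],z,o),3))
E
```

```text
2.6 [ 0.5045 -0.0014  0.368 ] yaw -6.6 zax [ 0.005 -0.001 -1.   ] F [-0.3  0.6 -0.9] w 0.0589 q [-0.    0.23  0.35  1.68 -0.    1.68]
trigger_top 0.74 [293. 237.] 962 [ 0.549 -0.114  0.158]
trigger_top 0.66 [162.  28.] 1812 [0.424 0.158 0.158]
trigger_hinge 0.83 [282. 139.] 10583 [0.549 0.015 0.114]
trigger_hinge 0.53 [292. 232.] 982 [ 0.552 -0.131  0.114]
release_top 0.93 [291. 126.] 781 [0.564 0.029 0.102]
cradle 0.59 [283. 141.] 10952 [ 0.556 -0.001  0.04 ]
cartridge 0.7 [287.  55.] 2144 [0.57  0.125 0.062]
cartridge 0.38 [404. 222.] 2148 [ 0.751 -0.161  0.062]
plug 0.54 [284. 102.] 159 [0.561 0.062 0.062]
tray 0.95 [279. 320.] 3074 [ 0.518 -0.406  0.   ]
tray 0.64 [122. 257.] 3828 [ 0.211 -0.207  0.   ]
clamp 0.8 [279. 138.] 10798 [0.553 0.001 0.012]
clamp 0.2 [293. 128.] 781 [0.577 0.014 0.012]
```

View pics/w1b.png

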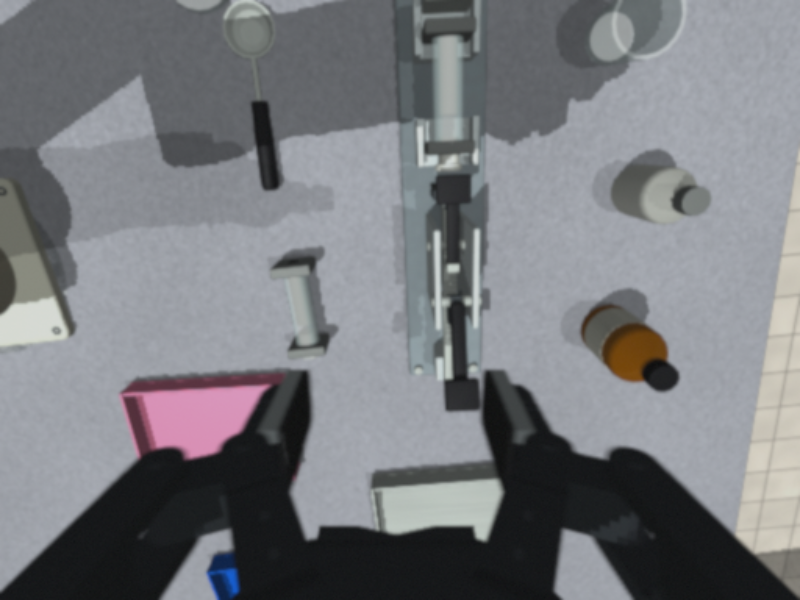

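```bash
cat > fit.py <<'E'
from h import *
from scipy.optimize import least_squares
def fit(c,pts,o,fix=None):
    f=lambda p: np.concatenate([proj(c,[p[0]+np.cos(p[2])*x-np.sin(p[2])*y,p[1]+np.sin(p[2])*x+np.cos(p[2])*y,z],o)-uv for (x,y,z),uv in pts])
    r=least_squares(f,[.55,-.06,1.5]); print('clamp origin',np.round(r.x[:2],4),'ang',np.degrees(r.x[2]).round(2),'res',np.round(r.fun,1)); return r.x
E
python3 - <<'E'
from fit import *
o=get_obs(); s=1.5625
pts=[((-.076,0,.158),(460,395)),((.101,0,.102),(453,188)),((-.135,.045,.012),(409,374)),((-.135,-.045,.012),(482,376))]
pts=[(a,np.array(b)/s) for a,b in pts]
p=fit('wrist',pts,o)
A=np.array([[np.cos(p[2]),-np.sin(p[2])],[np.sin(p[2]),np.cos(p[2])]])
tw=lambda x,y:p[:2]+A@[x,y]
for n,x,z in [('trig',-.076,.158),('rel',.101,.102),('jaw',.104,.062),('stop',.253,.06)]: print(n,tw(x,0))
# points along the cartridge: flange/plug positions in clamp x
for n,uv,z in [('flange near jaw, top far edge',(450,140),.084),('flange near top rear edge',(450,153),.084),('far flange rear edge',(447,36),.084),('far flange far edge',(447,14),.084)]:
    q=ray('wrist',np.array(uv)/s,z,o)[:2]; print(n,A.T@(q-p[:2]))
# tray corners top view
for uv in [(551,120),(637,123),(633,241),(545,239)]: print('tray rim',np.round(ray('top',np.array(uv)/2+[80,90],.03),3))
E
```

```text
clamp origin [ 0.5554 -0.0628] ang 85.98 res [ 0.9 -0.1  0.2  0.8 -0.3  0.9 -1.2 -2.2]
trig [ 0.55006112 -0.13862082]
rel [0.56245884 0.03794445]
jaw [0.56266897 0.04093708]
stop [0.57310547 0.18957113]
flange near jaw, top far edge [0.1430124  0.00064245]
flange near top rear edge [0.13178354 0.00067896]
far flange rear edge [0.22626017 0.0029093 ]
far flange far edge [0.24245554 0.00282161]
tray rim [ 0.63  -0.352  0.03 ]
tray rim [ 0.63  -0.496  0.03 ]
tray rim [ 0.432 -0.49   0.03 ]
tray rim [ 0.431 -0.344  0.03 ]
```

```bash
python3 - <<'E'
from h import *
plan([.550,-.139,.185],-4,46,0)
E
```

```text
[-22.2, 10.0, 30.6, 0.1, 0.0, -0.4, 0]
[-22.3, 9.9, 30.6, 0.1, 0.0, -0.4, 0]
[-22.3, 9.8, 30.6, 0.1, 0.0, -0.4, 0]
[-22.4, 9.7, 30.6, 0.1, 0.0, -0.4, 0]
[-22.5, 9.5, 30.6, 0.1, 0.0, -0.4, 0]
[-22.5, 9.4, 30.6, 0.1, 0.0, -0.4, 0]
```

Request:
jog_arm([
  [[-22,10,30,0,0,-0.4,0],[-22,10,30,0,0,-0.4,0],[-22,10,30,0,0,-0.4,0],[-22,10,30,0,0,-0.4,0],[-22,10,30,0,0,-0.4,0]],
])

```text
clock: 3.6
eef_pos: [0.5494, -0.1131, 0.2212]
tool_rot: [0.73, 0.683, 0.008, 0.008]
ft_force: [1.0, 0.5, 0.1]
grip_width: 0.0002
```

Request:
jog_arm([
  [[-22,9,25,0,0,-0.4,0],[0,0,0,0,0,0,0],[0,0,0,0,0,0,0]],
])

```text
clock: 3.9
eef_pos: [0.5552, -0.1377, 0.1899]
tool_rot: [0.728, 0.685, 0.005, 0.004]
ft_force: [1.0, -0.2, 0.2]
grip_width: -0.0
```

```bash
python3 - <<'E'
from h import *
o=st(); plan([.550,-.139,.162],-4,46,0,o)
w=camera('wrist'); save('w2',w); print(proj('wrist',[.55,-.1386,.158],o))
for n,z in dict(trigger_top=.158,release_top=.102,cartridge=.062,plug=.062).items():
  for d in masks_of(n,'wrist')[:2]:
    print(n,round(d['conf'],2),np.round(d['at']),d['pixels'].sum(),np.round(ray('wrist',d['at'],z,o),3))
save('w2b',cv2.resize(w,(800,600)))
E
```

```text
3.9 [ 0.5552 -0.1377  0.1899] yaw -3.5 zax [ 0.013  0.001 -1.   ] F [ 1.  -0.2  0.2] w -0.0 q [-0.25  0.39  0.11  1.28  0.    1.39]
[-1.6, -5.5, 27.9, 0.7, -0.1, 0.5, 0]
[244.04099629 223.37556829]
trigger_top 0.89 [245. 190.] 3500 [ 0.553 -0.115  0.158]
trigger_top 0.67 [256. 326.] 312 [ 0.553 -0.226  0.158]
release_top 0.88 [247.  38.] 1217 [ 0.56  -0.018  0.102]
plug 0.65 [248. 106.] 18704 [ 0.557 -0.067  0.062]
plug 0.45 [245. 187.] 3720 [ 0.548 -0.144  0.062]
```

View pics/w2b.png

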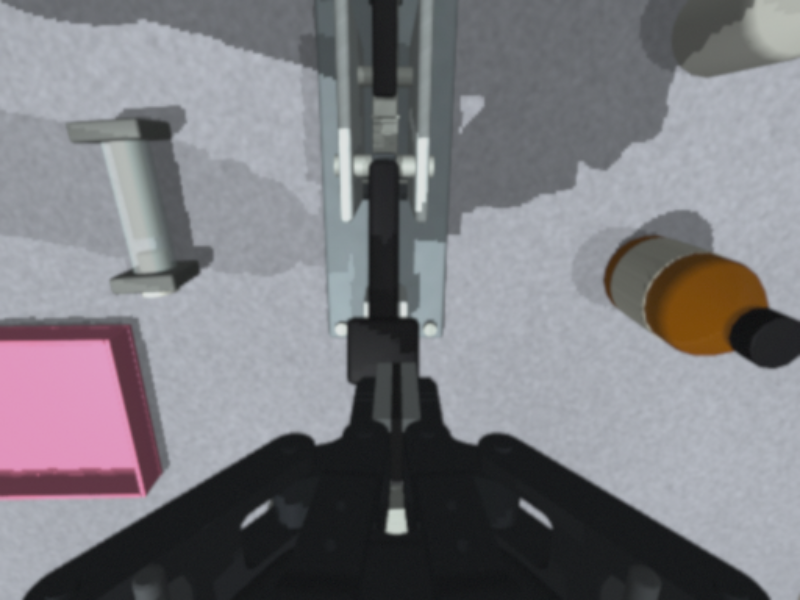

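The pad is at px (245,223) in the wrist frame, matching the prediction. The fingers sit 5.5 mm off across it, so I'll correct that, touch down and run stroke 1.

Request:
jog_arm([
  [[-1.5,-5.5,10,0.7,0,0.5,0],[0,0,10,0,0,0,0],[0,0,3,0,0,0,0],[0,0,0,0,0,0,0]],
])

```text
clock: 4.55
eef_pos: [0.5511, -0.1369, 0.169]
tool_rot: [0.73, 0.683, 0.003, 0.002]
ft_force: [0.2, 0.4, -0.2]
grip_width: 0.0
```

Request:
jog_arm([
  [[-1.5,-1,8,0,0,0,0],[0,0,4,0,0,0,0],[-1,0,3,0,0,0,0],[-1,0,3,0,0,0,0]],
])

```text
clock: 4.95
eef_pos: [0.5504, -0.1415, 0.151]
tool_rot: [0.73, 0.683, 0.002, 0.004]
ft_force: [-0.8, 0.1, 2.7]
grip_width: -0.0
```

Request:
jog_arm([
  [[-2,0,4,0,0,0,0],[-2,0,4,0,0,0,0],[-1,0,4,0,0,0,0]],
])

```text
clock: 5.25
eef_pos: [0.5501, -0.1458, 0.139]
tool_rot: [0.73, 0.683, 0.004, 0.003]
ft_force: [-1.1, -0.4, 4.5]
grip_width: -0.0001
```

Request:
jog_arm([
  [[-1,0,4,0,0,0,0],[-1,0,4,0,0,0,0],[-1,0,4,0,0,0,0]],
])

```text
clock: 5.55
eef_pos: [0.55, -0.1488, 0.127]
tool_rot: [0.73, 0.683, 0.004, 0.003]
ft_force: [-2.1, 2.1, 6.1]
grip_width: -0.0
```

Request:
jog_arm([
  [[-1,0,3,0,0,0,0],[0,0,3,0,0,0,0],[0,0,1,0,0,0,0]],
])

```text
clock: 5.85
eef_pos: [0.5499, -0.1496, 0.1201]
tool_rot: [0.73, 0.683, 0.005, 0.003]
ft_force: [-1.7, 0.4, 5.5]
grip_width: -0.0001
```

Request:
jog_arm([
  [[0,0,1.5,0,0,0,0],[0,0,1,0,0,0,0]],
])

```text
clock: 6.05
eef_pos: [0.55, -0.1498, 0.1181]
tool_rot: [0.73, 0.683, 0.005, 0.003]
ft_force: [-2.6, 1.6, 7.6]
grip_width: -0.0004
```

Request:
jog_arm([
  [[0,0,-8,0,0,0,0],[1,0,-8,0,0,0,0],[3,0,-10,0,0,0,0],[4,0,-10,0,0,0,0],[4,0,-10,0,0,0,0]],
])

```text
clock: 6.55
eef_pos: [0.5504, -0.1373, 0.1655]
tool_rot: [0.73, 0.683, 0.005, 0.003]
ft_force: [-1.2, 0.6, -0.2]
grip_width: -0.0004
```

Request:
jog_arm([
  [[0,0,-3,0,0,0,0],[0,0,0,0,0,0,0],[0,0,0,0,0,0,0]],
])

```text
clock: 6.85
eef_pos: [0.5512, -0.137, 0.1707]
tool_rot: [0.73, 0.684, 0.005, 0.004]
ft_force: [-0.7, -0.0, -0.0]
grip_width: -0.0003
```

```bash
python3 - <<'E'
from h import *
o=st(); s=camera('side'); save('s2',s)
for n in('cartridge','plug','jaw','trigger_top','release_top','clamp'):
  for d in masks_of(n,'side')[:2]: print(n,round(d['conf'],2),np.round(d['at']),d['pixels'].sum())
t=camera('top'); save('t2',t)
a=cv2.resize(s[140:230,210:310],(800,720),interpolation=cv2.INTER_CUBIC)[:360*2]
b=cv2.resize(t[140:195,165:305],(800,314),interpolation=cv2.INTER_CUBIC)
a=cv2.resize(s[150:230,205:320],(411,286),interpolation=cv2.INTER_CUBIC)
can=np.zeros((600,800,3),np.uint8); can[:286,:411]=a; can[286:]=b; save('s2t2',can)
E
```

```text
6.85 [ 0.5512 -0.137   0.1707] yaw -3.7 zax [ 0.013  0.001 -1.   ] F [-0.7 -0.  -0. ] w -0.0003 q [-0.25  0.4   0.06  1.23  0.    1.39]
jaw 0.27 [240. 152.] 400
trigger_top 0.2 [207. 175.] 134
clamp 0.62 [261. 212.] 1183
clamp 0.6 [315. 216.] 456
```

View pics/s2t2.png

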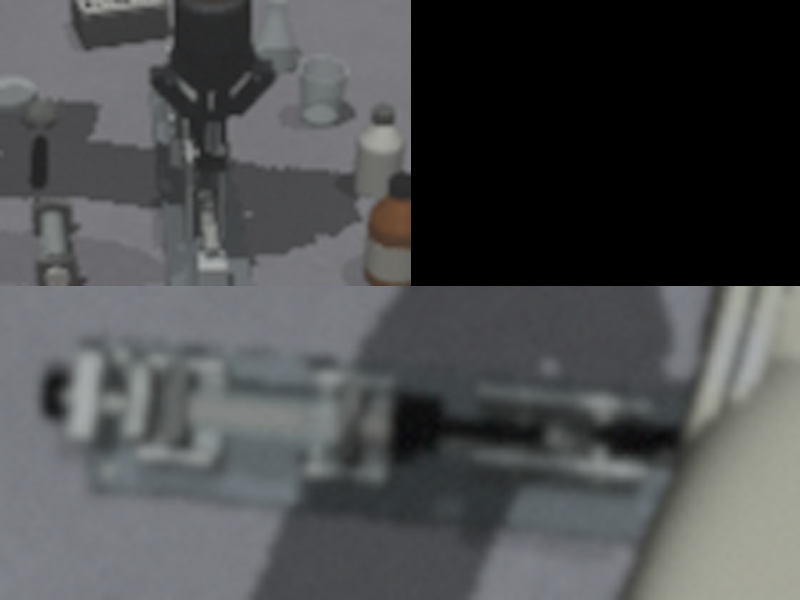

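Side view is hidden by the arm. In the top crop the far flange (about col 165–190) still has a small gap to the light stop block, whose face is near col 152. I'll turn those pixels into clamp x.

```bash
cat >> fit.py <<'E'
O=np.array([.5554,-.0628]); a=np.radians(85.98); A=np.array([[np.cos(a),-np.sin(a)],[np.sin(a),np.cos(a)]])
E
python3 - <<'E'
from fit import *
for n,x in [('stopface',152),('farflange far',163),('farflange near',190),('nearflange far',345),('nearflange near',370)]:
  uv=[165+x/5.714,140+(415-286)/5.714]; q=ray('top',uv,.082); print(n,(A.T@(q[:2]-O)*1000).round(1))
t=cv2.imread('pics/t2.png'); print(t[157:166,185:240].mean((0,2)).round().astype(int))
E
```

```text
stopface [247.5   8.8]
farflange far [241.4   8.2]
farflange near [226.4   6.7]
nearflange far [140.2  -2. ]
nearflange near [126.3  -3.4]
[ 98 109 126 142 140 113  80  70  83  94  99  94  90 101 116 124 127 127
 125 119 116 115 116 115 115 114 115 115 114 114 113 112 111 109 112 117
 124 124 114 100  93  89  83  79  84  92  95  86  63  38  27  27  27  28
  29]
```

Request:
jog_arm([
  [[-2,0,9,0,0,0,0],[-1,0,5,0,0,0,0],[-2,0,4,0,0,0,0],[-2,0,4,0,0,0,0],[-2,0,4,0,0,0,0]],
])

```text
clock: 7.75
eef_pos: [0.5515, -0.1461, 0.144]
tool_rot: [0.73, 0.684, 0.006, 0.004]
ft_force: [-1.2, 2.9, 6.1]
grip_width: -0.0
```

Request:
jog_arm([
  [[-1,0,3,0,0,0,0],[-1,0,3,0,0,0,0],[-1,0,2,0,0,0,0]],
])

```text
clock: 8.05
eef_pos: [0.5513, -0.1484, 0.1362]
tool_rot: [0.73, 0.684, 0.008, 0.004]
ft_force: [-1.4, 2.5, 5.8]
grip_width: -0.0002
```

Request:
jog_arm([
  [[-0.5,0,2,0,0,0,0],[0,0,1,0,0,0,0]],
])

```text
clock: 8.25
eef_pos: [0.5513, -0.1489, 0.1337]
tool_rot: [0.73, 0.684, 0.008, 0.004]
ft_force: [-1.9, 0.7, 6.6]
grip_width: 0.0001
```

Request:
jog_arm([
  [[-0.5,0,2,0,0,0,0],[0,0,1,0,0,0,0],[0,0,1,0,0,0,0]],
])

```text
clock: 8.55
eef_pos: [0.5513, -0.1496, 0.1308]
tool_rot: [0.73, 0.684, 0.008, 0.004]
ft_force: [-1.0, 1.3, 5.6]
grip_width: -0.0003
```

Request:
jog_arm([
  [[0,0,1,0,0,0,0]],
])

```text
clock: 8.65
eef_pos: [0.5513, -0.1497, 0.1302]
tool_rot: [0.73, 0.684, 0.008, 0.004]
ft_force: [-2.0, 0.3, 5.8]
grip_width: 0.0002
```

Request:
jog_arm([
  [[0,0,1.5,0,0,0,0],[0,0,1.5,0,0,0,0]],
])

```text
clock: 8.85
eef_pos: [0.5512, -0.1502, 0.1279]
tool_rot: [0.73, 0.684, 0.008, 0.005]
ft_force: [-2.3, 1.1, 7.3]
grip_width: -0.0003
```

Request:
jog_arm([
  [[0,0,1,0,0,0,0]],
])

```text
clock: 8.95
eef_pos: [0.5513, -0.1503, 0.1273]
tool_rot: [0.73, 0.684, 0.008, 0.005]
ft_force: [-2.6, 1.6, 7.1]
grip_width: 0.0002
```

Request:
jog_arm([
  [[0,0,1.5,0,0,0,0]],
])

```text
clock: 9.05
eef_pos: [0.5513, -0.1504, 0.1264]
tool_rot: [0.73, 0.684, 0.008, 0.005]
ft_force: [-2.6, 1.6, 8.5]
grip_width: -0.0001
```

Request:
jog_arm([
  [[0,0,1,0,0,0,0]],
])

```text
clock: 9.15
eef_pos: [0.5513, -0.1505, 0.1262]
tool_rot: [0.73, 0.684, 0.009, 0.006]
ft_force: [-2.5, 0.9, 8.2]
grip_width: -0.0001
```

Request:
jog_arm([
  [[0,0,1.5,0,0,0,0]],
])

```text
clock: 9.25
eef_pos: [0.5513, -0.1506, 0.1256]
tool_rot: [0.73, 0.684, 0.009, 0.006]
ft_force: [-2.9, 1.9, 9.9]
grip_width: -0.0001
```

Request:
jog_arm([
  [[0,0,1.5,0,0,0,0]],
])

```text
clock: 9.35
eef_pos: [0.5513, -0.1507, 0.1251]
tool_rot: [0.73, 0.684, 0.009, 0.006]
ft_force: [-1.9, 0.7, 10.4]
grip_width: -0.0001
```

Request:
jog_arm([
  [[0,0,1.8,0,0,0,0]],
])

```text
clock: 9.45
eef_pos: [0.5513, -0.1508, 0.1243]
tool_rot: [0.73, 0.684, 0.009, 0.007]
ft_force: [-4.3, 0.3, 9.6]
grip_width: -0.0002
```

Request:
jog_arm([
  [[0,0,1.8,0,0,0,0]],
])

```text
clock: 9.55
eef_pos: [0.5513, -0.1509, 0.1235]
tool_rot: [0.73, 0.684, 0.009, 0.007]
ft_force: [-2.5, 0.5, 9.3]
grip_width: -0.0
```

Request:
jog_arm([
  [[0,0,1.3,0,0,0,0]],
])

```text
clock: 9.65
eef_pos: [0.5513, -0.1509, 0.1232]
tool_rot: [0.73, 0.684, 0.01, 0.007]
ft_force: [-3.2, 1.5, 9.1]
grip_width: 0.0002
```

Request:
jog_arm([
  [[0,0,1.8,0,0,0,0]],
])

```text
clock: 9.75
eef_pos: [0.5513, -0.151, 0.1224]
tool_rot: [0.73, 0.684, 0.01, 0.007]
ft_force: [-3.2, 1.5, 9.0]
grip_width: 0.0002
```

Request:
jog_arm([
  [[0,0,1.5,0,0,0,0]],
])

```text
clock: 9.85
eef_pos: [0.5513, -0.1511, 0.1218]
tool_rot: [0.73, 0.684, 0.01, 0.008]
ft_force: [-3.5, 0.5, 8.6]
grip_width: -0.0001
```

Request:
jog_arm([
  [[0,0,1.8,0,0,0,0]],
])

```text
clock: 9.95
eef_pos: [0.5513, -0.1512, 0.121]
tool_rot: [0.73, 0.684, 0.01, 0.008]
ft_force: [-4.0, 1.5, 8.5]
grip_width: -0.0001
```

Request:
jog_arm([
  [[0,0,1.5,0,0,0,0]],
])

```text
clock: 10.05
eef_pos: [0.5513, -0.1512, 0.1203]
tool_rot: [0.73, 0.684, 0.01, 0.008]
ft_force: [-3.2, 1.5, 8.3]
grip_width: -0.0001
```

Request:
jog_arm([
  [[0,0,1.8,0,0,0,0]],
])

```text
clock: 10.15
eef_pos: [0.5512, -0.1513, 0.1193]
tool_rot: [0.73, 0.684, 0.011, 0.008]
ft_force: [-2.2, 0.8, 8.0]
grip_width: 0.0001
```

Request:
jog_arm([
  [[0,0,1.5,0,0,0,0]],
])

```text
clock: 10.25
eef_pos: [0.5513, -0.1514, 0.1186]
tool_rot: [0.73, 0.684, 0.011, 0.009]
ft_force: [-3.9, 1.1, 9.3]
grip_width: 0.0001
```

Request:
jog_arm([
  [[0,0,1.5,0,0,0,0]],
])

```text
clock: 10.35
eef_pos: [0.5513, -0.1514, 0.1181]
tool_rot: [0.73, 0.684, 0.011, 0.009]
ft_force: [-3.4, 2.1, 8.9]
grip_width: -0.0002
```

Request:
jog_arm([
  [[0,0,-8,0,0,0,0],[1,0,-8,0,0,0,0],[3,0,-10,0,0,0,0],[5,0,-10,0,0,0,0],[4,0,-10,0,0,0,0]],
])

```text
clock: 10.85
eef_pos: [0.5511, -0.1387, 0.166]
tool_rot: [0.73, 0.683, 0.011, 0.009]
ft_force: [0.0, 0.1, 0.1]
grip_width: -0.0004
```

Request:
jog_arm([
  [[0,0,-3,-0.7,0.1,0,0],[0,0,0,0,0,0,0],[0,0,0,0,0,0,0]],
])

```text
clock: 11.15
eef_pos: [0.5512, -0.1379, 0.1707]
tool_rot: [0.729, 0.684, 0.016, 0.014]
ft_force: [-0.7, 0.3, 0.6]
grip_width: 0.0003
```

```bash
python3 - <<'E'
from fit import *
st(); t=camera('top'); save('t3',t)
print(cv2.imread('pics/t3.png')[157:166,185:240].mean((0,2)).round().astype(int))
for c in (195,196,230,232,234): print(c,(A.T@(ray('top',[c,162.6],.082)[:2]-O)*1000).round(1))
E
```

```text
11.15 [ 0.5512 -0.1379  0.1707] yaw -3.7 zax [ 0.043  0.002 -0.999] F [-0.7  0.3  0.6] w 0.0003 q [-0.25  0.37  0.03  1.19  0.01  1.38]
[ 99 110 125 143 142 121 105  99  93  88 101 116 124 126 127 129 129 127
 125 120 116 115 116 116 114 115 115 115 114 111 110 111 111 110 110 106
  99  98 101  99  98 101 101  82  57  48  48  47  40  31  27  25  28  27
  27]
195 [236.7   7.8]
196 [233.5   7.5]
230 [125.5  -3.4]
232 [119.2  -4. ]
234 [112.8  -4.7]
```

Request:
jog_arm([
  [[-1,0,9,2.4,0,0,0],[-1,0,5,0,0,0,0],[-2,0,4,0,0,0,0]],
])

```text
clock: 11.5
eef_pos: [0.5511, -0.1427, 0.1521]
tool_rot: [0.73, 0.684, 0.001, -0.001]
ft_force: [-0.1, -0.5, 3.0]
grip_width: -0.0004
```

Request:
jog_arm([
  [[-2,0,3,0,0,0,0],[-1,0,2,0,0,0,0]],
])

```text
clock: 11.7
eef_pos: [0.551, -0.1449, 0.147]
tool_rot: [0.73, 0.684, 0.003, -0.001]
ft_force: [-1.0, 1.8, 7.4]
grip_width: 0.0002
```

Request:
jog_arm([
  [[-0.5,0,1.5,0,0,0,0]],
])

```text
clock: 11.8
eef_pos: [0.551, -0.1451, 0.1462]
tool_rot: [0.73, 0.684, 0.004, -0.001]
ft_force: [-1.4, 1.8, 7.2]
grip_width: -0.0
```

Request:
jog_arm([
  [[-0.5,0,1.5,0,0,0,0]],
])

```text
clock: 11.9
eef_pos: [0.551, -0.1454, 0.1457]
tool_rot: [0.73, 0.684, 0.004, -0.001]
ft_force: [-1.4, 2.2, 7.1]
grip_width: -0.0002
```

Request:
jog_arm([
  [[-0.7,0,2,0,0,0,0]],
])

```text
clock: 12.0
eef_pos: [0.551, -0.1457, 0.1448]
tool_rot: [0.729, 0.684, 0.005, -0.001]
ft_force: [-1.9, 2.6, 7.5]
grip_width: 0.0001
```

Request:
jog_arm([
  [[-0.5,0,2,0,0,0,0]],
])

```text
clock: 12.1
eef_pos: [0.551, -0.1459, 0.144]
tool_rot: [0.729, 0.684, 0.006, -0.0]
ft_force: [-2.3, 1.6, 7.5]
grip_width: 0.0001
```

Request:
jog_arm([
  [[-0.7,0,2,0,0,0,0]],
])

```text
clock: 12.2
eef_pos: [0.551, -0.1462, 0.1432]
tool_rot: [0.729, 0.684, 0.007, 0.0]
ft_force: [-1.5, 1.9, 7.7]
grip_width: -0.0002
```

Request:
jog_arm([
  [[-0.5,0,2,0,0,0,0]],
])

```text
clock: 12.3
eef_pos: [0.551, -0.1464, 0.1424]
tool_rot: [0.729, 0.684, 0.007, 0.0]
ft_force: [-1.0, 2.4, 7.3]
grip_width: 0.0002
```

Request:
jog_arm([
  [[-0.7,0,2,0,0,0,0]],
])

```text
clock: 12.4
eef_pos: [0.5509, -0.1467, 0.1415]
tool_rot: [0.729, 0.684, 0.008, 0.001]
ft_force: [-1.0, 1.3, 6.9]
grip_width: 0.0001
```

Request:
jog_arm([
  [[-0.5,0,2,0,0,0,0]],
])

```text
clock: 12.5
eef_pos: [0.5509, -0.147, 0.1407]
tool_rot: [0.729, 0.684, 0.009, 0.001]
ft_force: [-2.2, 2.6, 6.8]
grip_width: -0.0001
```

Request:
jog_arm([
  [[-0.5,0,1.5,0,0,0,0]],
])

```text
clock: 12.6
eef_pos: [0.5509, -0.1472, 0.1402]
tool_rot: [0.729, 0.684, 0.01, 0.001]
ft_force: [-2.0, 1.5, 6.2]
grip_width: -0.0002
```

Request:
jog_arm([
  [[-0.7,0,2,0.6,0,0,0]],
])

```text
clock: 12.7
eef_pos: [0.5509, -0.1474, 0.1394]
tool_rot: [0.729, 0.684, 0.007, -0.002]
ft_force: [-1.6, 3.2, 5.8]
grip_width: 0.0
```

Request:
jog_arm([
  [[-0.5,0,2,0.5,0,0,0]],
])

```text
clock: 12.8
eef_pos: [0.5508, -0.1476, 0.1384]
tool_rot: [0.729, 0.684, 0.005, -0.005]
ft_force: [-1.2, 2.2, 5.7]
grip_width: 0.0001
```

Request:
jog_arm([
  [[-0.5,0,1.5,0,0,0,0]],
])

```text
clock: 12.9
eef_pos: [0.5508, -0.1478, 0.1378]
tool_rot: [0.729, 0.685, 0.005, -0.005]
ft_force: [-1.8, 2.2, 6.5]
grip_width: 0.0
```

Request:
jog_arm([
  [[-0.7,0,2,0,0,0,0]],
])

```text
clock: 13.0
eef_pos: [0.5508, -0.1481, 0.1369]
tool_rot: [0.729, 0.685, 0.006, -0.005]
ft_force: [-2.3, 3.0, 7.7]
grip_width: 0.0001
```

Request:
jog_arm([
  [[-0.5,0,2,0,0,0,0]],
])

```text
clock: 13.1
eef_pos: [0.5508, -0.1482, 0.1362]
tool_rot: [0.729, 0.685, 0.007, -0.004]
ft_force: [-2.4, 1.6, 9.5]
grip_width: 0.0002
```

Request:
jog_arm([
  [[-0.5,0,1.5,0,0,0,0]],
])

```text
clock: 13.2
eef_pos: [0.5508, -0.1482, 0.1362]
tool_rot: [0.729, 0.685, 0.008, -0.004]
ft_force: [-2.1, 2.6, 8.2]
grip_width: -0.0001
```

Request:
jog_arm([
  [[-0.4,0,2,0,0,0,0]],
])

```text
clock: 13.3
eef_pos: [0.5508, -0.1483, 0.1358]
tool_rot: [0.729, 0.685, 0.009, -0.003]
ft_force: [-2.0, 1.6, 10.4]
grip_width: 0.0
```

Request:
jog_arm([
  [[-0.3,0,2,0,0,0,0]],
])

```text
clock: 13.4
eef_pos: [0.5508, -0.1484, 0.1355]
tool_rot: [0.729, 0.685, 0.009, -0.003]
ft_force: [-3.0, 2.0, 10.2]
grip_width: 0.0
```

Request:
jog_arm([
  [[-0.3,0,2.2,0,0,0,0]],
])

```text
clock: 13.5
eef_pos: [0.5508, -0.1485, 0.1352]
tool_rot: [0.729, 0.685, 0.01, -0.002]
ft_force: [-3.0, 1.5, 10.6]
grip_width: -0.0003
```

Request:
jog_arm([
  [[-0.3,0,2.5,0,0,0,0]],
])

```text
clock: 13.6
eef_pos: [0.5508, -0.1486, 0.1347]
tool_rot: [0.729, 0.685, 0.011, -0.001]
ft_force: [-4.0, 1.8, 12.6]
grip_width: -0.0001
```

Request:
jog_arm([
  [[-0.2,0,2.4,0,0,0,0]],
])

```text
clock: 13.7
eef_pos: [0.5508, -0.1487, 0.1345]
tool_rot: [0.729, 0.685, 0.012, -0.001]
ft_force: [-4.5, 1.7, 12.7]
grip_width: -0.0
```

```bash
python3 - <<'E'
from h import *
for i in range(3): camera('top'); print(np.round(get_obs()['ft_force'],1),np.round(get_obs()['eef_pos'],4))
E
```

```text
[-3.4  1.7 12.6] [ 0.5508 -0.1486  0.1345]
[-4.2  1.8 12. ] [ 0.5508 -0.1486  0.1345]
[-4.4  1.3 12.3] [ 0.5508 -0.1486  0.1345]
```

Request:
jog_arm([
  [[-0.2,0,2.7,0,0,0,0]],
])

```text
clock: 13.95
eef_pos: [0.5509, -0.1487, 0.1341]
tool_rot: [0.729, 0.685, 0.013, 0.0]
ft_force: [-4.6, 0.7, 13.3]
grip_width: -0.0003
```

```bash
python3 - <<'E'
from h import *
for i in range(4): camera('top'); print(np.round(get_obs()['ft_force'],1),np.round(get_obs()['eef_pos'],4))
E
```

```text
[-3.4  1.9 13.2] [ 0.5509 -0.1487  0.1341]
[-4.   1.8 12.9] [ 0.5508 -0.1487  0.1342]
[-3.7  1.4 13. ] [ 0.5508 -0.1487  0.1342]
[-4.5  1.7 13.8] [ 0.5508 -0.1487  0.1342]
```

Request:
jog_arm([
  [[-0.2,0,2.7,0,0,0,0],[0,0,2.3,0,0,0,0]],
])

```text
clock: 14.35
eef_pos: [0.5509, -0.1488, 0.134]
tool_rot: [0.729, 0.685, 0.014, 0.002]
ft_force: [-4.4, 1.7, 12.6]
grip_width: -0.0002
```

```bash
python3 - <<'E'
from h import *
for i in range(4): camera('top'); print(np.round(get_obs()['ft_force'],1),np.round(get_obs()['eef_pos'],4))
st()
E
```

```text
[-4.3  2.  12.6] [ 0.5508 -0.1487  0.134 ]
[-4.9  1.9 13. ] [ 0.5508 -0.1488  0.134 ]
[-3.9  1.7 13.1] [ 0.5508 -0.1488  0.134 ]
[-4.4  1.8 12.5] [ 0.5509 -0.1488  0.134 ]
14.55 [ 0.5509 -0.1488  0.134 ] yaw -3.6 zax [ 0.024  0.017 -1.   ] F [-4.4  1.8 12.5] w -0.0001 q [-0.28  0.42  0.    1.13  0.02  1.36]
```

Request:
jog_arm([
  [[0,0,2.9,0,0,0,0],[0,0,2.7,0,0,0,0]],
])

```text
clock: 14.75
eef_pos: [0.5509, -0.1489, 0.1335]
tool_rot: [0.729, 0.685, 0.016, 0.004]
ft_force: [-4.5, 1.4, 14.5]
grip_width: -0.0005
```

```bash
python3 - <<'E'
from h import *
for i in range(4): camera('top'); print(np.round(get_obs()['ft_force'],1),np.round(get_obs()['eef_pos'],4))
E
```

```text
[-3.7  2.  13.5] [ 0.5508 -0.1489  0.1335]
[-5.6  1.7 14. ] [ 0.5509 -0.1489  0.1336]
[-4.8  1.  14.1] [ 0.5509 -0.1489  0.1336]
[-4.4  0.8 14.3] [ 0.5509 -0.1489  0.1336]
```

Request:
jog_arm([
  [[0,0,-8,0,0,0,0],[2,0,-10,0,0,0,0],[4,0,-10,0,0,0,0],[4,0,-10,0,0,0,0],[1,0,-10,0,0,0,0]],
])

```text
clock: 15.45
eef_pos: [0.5487, -0.1374, 0.1843]
tool_rot: [0.729, 0.685, 0.016, 0.003]
ft_force: [-0.3, -1.0, -0.0]
grip_width: -0.0001
```

Request:
jog_arm([
  [[0,0,-10,0,0,0,0],[0,0,0,0,0,0,0]],
])

```text
clock: 15.65
eef_pos: [0.5491, -0.1377, 0.1967]
tool_rot: [0.729, 0.685, 0.016, 0.004]
ft_force: [0.3, 0.2, -0.3]
grip_width: 0.0
```

```bash
python3 - <<'E'
from h import *
o=st(); plan([.5625,.038,.16],-4,45,0,o)
E
```

```text
15.65 [ 0.5491 -0.1377  0.1967] yaw -3.6 zax [ 0.03   0.016 -0.999] F [ 0.3  0.2 -0.3] w 0.0 q [-0.26  0.37  0.09  1.27  0.02  1.38]
[35.1, 0.3, 8.0, 0.3, -0.2, 0.1, 0]
[35.1, 0.3, 7.9, 0.3, -0.2, 0.1, 0]
[35.2, 0.3, 7.7, 0.3, -0.2, 0.1, 0]
[35.2, 0.2, 7.6, 0.3, -0.2, 0.1, 0]
[35.2, 0.2, 7.5, 0.3, -0.2, 0.1, 0]
```

Request:
jog_arm([
  [[35,0.3,2,0.3,-0.2,0,0],[35,0.3,6,0.3,-0.2,0,0],[35,0.3,8,0.3,-0.2,0,0],[35,0.3,8,0.3,-0.2,0,0],[35,0.3,8,0.3,-0.2,0,0]],
])

```text
clock: 16.15
eef_pos: [0.5639, 0.0359, 0.166]
tool_rot: [0.733, 0.68, 0.0, 0.003]
ft_force: [1.0, -0.4, -0.8]
grip_width: -0.0
```

Request:
jog_arm([
  [[0,0,0,0,0,0,0],[0,0,0,0,0,0,0]],
])

```text
clock: 16.35
eef_pos: [0.5629, 0.0403, 0.1636]
tool_rot: [0.731, 0.683, -0.001, 0.001]
ft_force: [-0.3, -0.3, 0.3]
grip_width: -0.0
```

```bash
python3 - <<'E'
from h import *
o=st(); w=camera('wrist'); plan([.5625,.038,.11],-4,45,0,o); print(proj('wrist',[.5625,.038,.102],o),proj('wrist',[.5625+.07*.013,.038+.013,.102],o))
for n,z in dict(release_top=.102,cartridge=.062,plug=.062).items():
  for d in masks_of(n,'wrist')[:2]: 
    r,c=np.where(d['pixels']); print(n,round(d['conf'],2),np.round(d['at']),c.min(),c.max(),r.min(),r.max())
save('w3b',cv2.resize(w,(800,600)))
E
```

```text
16.35 [0.5629 0.0403 0.1636] yaw -3.9 zax [ 0.    -0.003 -1.   ] F [-0.3 -0.3  0.3] w -0.0 q [ 0.07  0.4   0.06  1.22 -0.    1.71]
[-1.1, -0.1, 26.8, 0.0, 0.1, 0.1, 0]
[-1.1, -0.1, 26.8, 0.0, 0.1, 0.1, 0]
[252.04794274 207.6677387 ] [252.06010282 191.7724524 ]
release_top 0.56 [255. 208.] 232 273 193 231
cartridge 0.59 [252.  75.] 220 285 0 154
plug 0.4 [248. 152.] 240 263 150 154
plug 0.39 [252. 323.] 247 260 310 340
```

View pics/w3b.png

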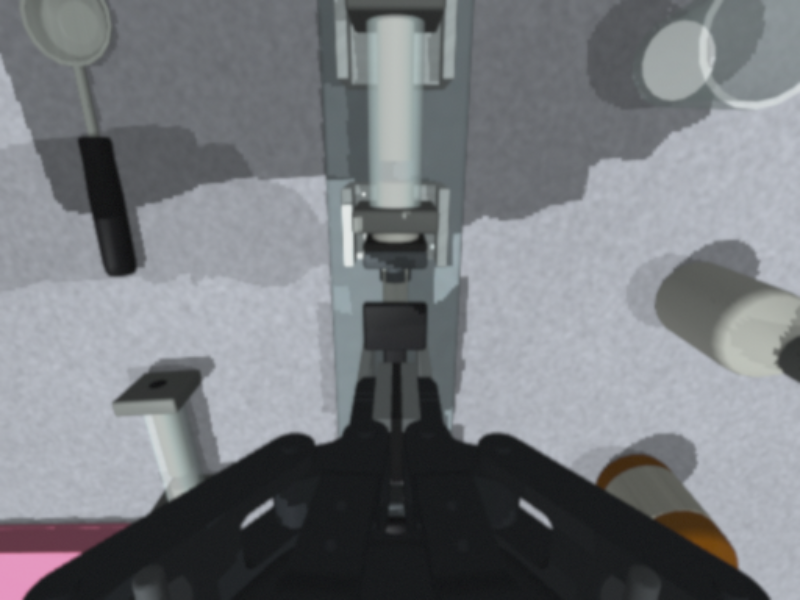

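The release tab is at px (253,208) as predicted. The jaw is about one head thickness from the flange, which fits the plug being home. Pressing the tab next.

Request:
jog_arm([
  [[-0.5,0,25,0,0,0,0],[-0.5,0,22,0,0,0,0],[0,0,6,0,0,0,0],[0,0,3,0,0,0,0]],
])

```text
clock: 16.95
eef_pos: [0.5657, 0.0328, 0.1101]
tool_rot: [0.734, 0.679, 0.002, 0.004]
ft_force: [-0.0, -0.0, -0.9]
grip_width: 0.0002
```

Request:
jog_arm([
  [[5,-3.5,0,0,0,0,0],[0,0,3,0,0,0,0],[0,0,3,0,0,0,0]],
])

```text
clock: 17.25
eef_pos: [0.5638, 0.0375, 0.1061]
tool_rot: [0.735, 0.678, 0.003, 0.005]
ft_force: [-0.6, 0.7, -0.5]
grip_width: 0.0001
```

Request:
jog_arm([
  [[0.5,0,4,0,0,0,0],[1,0,3,0,0,0,0],[1,0,3,0,0,0,0]],
])

```text
clock: 17.55
eef_pos: [0.565, 0.0408, 0.0969]
tool_rot: [0.735, 0.678, 0.005, 0.005]
ft_force: [-0.3, -0.4, 0.0]
grip_width: 0.0001
```

Request:
jog_arm([
  [[0,0,2.5,0,0,0,0],[0.5,0,2.5,0,0,0,0]],
])

```text
clock: 17.75
eef_pos: [0.5654, 0.0421, 0.0917]
tool_rot: [0.734, 0.679, 0.005, 0.005]
ft_force: [-0.7, 2.4, 2.1]
grip_width: 0.0002
```

Request:
jog_arm([
  [[0,0,2.5,0,0,0,0],[0,0,2.5,0,0,0,0]],
])

```text
clock: 17.95
eef_pos: [0.5662, 0.0426, 0.0896]
tool_rot: [0.734, 0.679, 0.007, 0.006]
ft_force: [-9.7, -0.1, 23.0]
grip_width: -0.0001
```

```bash
python3 - <<'E'
from h import *
o=st(); w=camera('wrist'); save('w4b',cv2.resize(w,(800,600)))
E
```

```text
17.95 [0.5662 0.0426 0.0896] yaw -4.5 zax [ 0.018 -0.    -1.   ] F [-9.7 -0.1 23. ] w -0.0001 q [ 0.08  0.46 -0.07  1.03 -0.    1.72]
```

View pics/w4b.png

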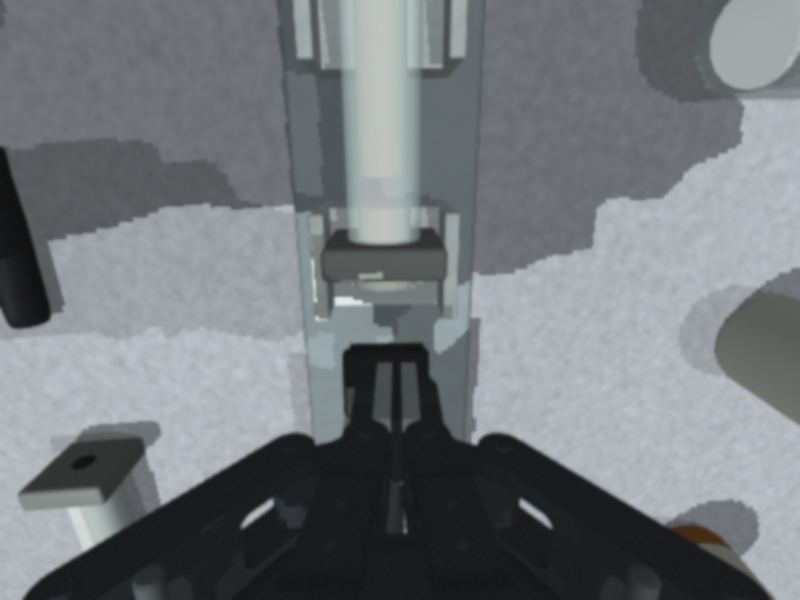

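The tab is at its hard stop (23 N), and the jaw has sprung back off the plug: the plug shows alone at about (385,287) in the view. I'll ease off a little, hold for about a second, then let go.

Request:
jog_arm([
  [[0,-1,-1,0,0,0,0],[0,0,0,0,0,0,0],[0,0,0,0,0,0,0]],
])

```text
clock: 18.3
eef_pos: [0.5654, 0.0422, 0.092]
tool_rot: [0.734, 0.679, 0.007, 0.007]
ft_force: [-0.1, 0.7, 1.3]
grip_width: 0.0001
```

Request:
jog_arm([
  [[0,0,0.6,0,0,0,0],[0,0,0.6,0,0,0,0],[0,0,0.6,0,0,0,0],[0,0,0.6,0,0,0,0],[0,0,0.6,0,0,0,0]],
])

```text
clock: 18.8
eef_pos: [0.5657, 0.0427, 0.0902]
tool_rot: [0.734, 0.679, 0.007, 0.007]
ft_force: [-2.3, 0.0, 6.7]
grip_width: 0.0001
```

Request:
jog_arm([
  [[0,0,0.5,0,0,0,0],[0,0,0.5,0,0,0,0],[0,0,0.5,0,0,0,0]],
])

```text
clock: 19.1
eef_pos: [0.5656, 0.0427, 0.0902]
tool_rot: [0.734, 0.679, 0.007, 0.007]
ft_force: [-2.5, -0.2, 6.8]
grip_width: 0.0001
```

Request:
jog_arm([
  [[0,0,-15,0,0,0,0],[0,0,-30,0,0,0,0],[10,0,-25,0,0,0,30],[30,0,-5,0,0,0,85],[30,0,0,0,0,0,85]],
])

```text
clock: 19.6
eef_pos: [0.5685, 0.1086, 0.1643]
tool_rot: [0.737, 0.676, 0.003, 0.007]
ft_force: [0.4, -0.2, -0.1]
grip_width: 0.044
```

Request:
jog_arm([
  [[0,0,0,0,0,0,85],[0,0,0,0,0,0,85]],
])

```text
clock: 19.8
eef_pos: [0.5688, 0.1111, 0.1637]
tool_rot: [0.736, 0.677, 0.003, 0.007]
ft_force: [-0.5, 0.4, -0.1]
grip_width: 0.0719
```

```bash
python3 - <<'E'
from fit import *
o=st(); w=camera('wrist'); save('w5b',cv2.resize(w,(800,600)))
for n,z in dict(release_top=.102,cartridge=.062,plug=.062,jaw=.062).items():
  for d in masks_of(n,'wrist')[:2]: 
    r,c=np.where(d['pixels']); print(n,round(d['conf'],2),np.round(d['at']),c.min(),c.max(),r.min(),r.max(),A.T@(ray('wrist',d['at'],z,o)[:2]-O))
E
```

```text
19.8 [0.5688 0.1111 0.1637] yaw -4.7 zax [ 0.015 -0.007 -1.   ] F [-0.5  0.4 -0.1] w 0.0719 q [ 0.2   0.42  0.09  1.22 -0.01  1.85]
release_top 0.79 [255. 287.] 232 271 268 340 [ 0.09821668 -0.00334969]
cartridge 0.55 [248. 162.] 220 277 98 231 [0.19865044 0.00135342]
jaw 0.93 [252. 257.] 234 269 248 268 [ 0.10271867 -0.00086927]
```

View pics/w5b.png

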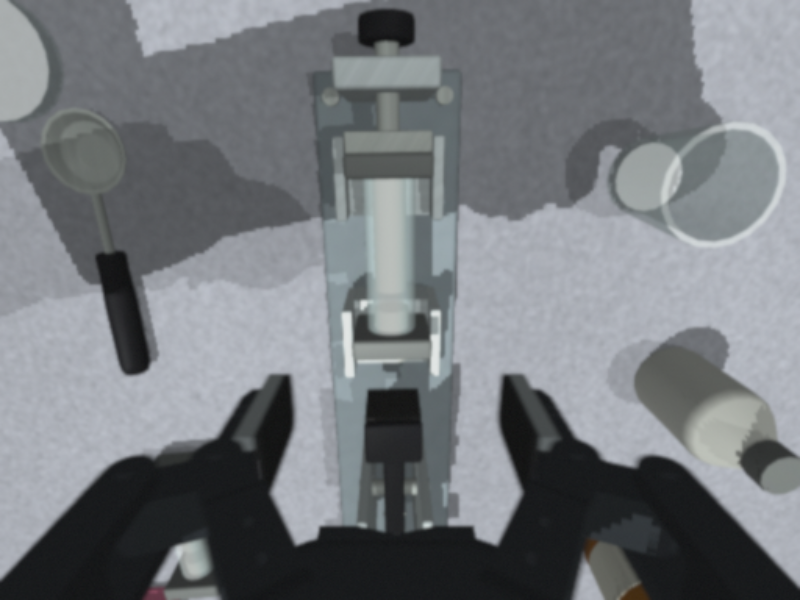

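```bash
python3 - <<'E'
from fit import *
o=get_obs()
for n,uv,z in [('stop face top',(388,152),.084),('far flange inner',(388,178),.076),('near flange top inner',(392,320),.084),('near flange top outer',(392,343),.084),('tube mid L',(367,260),.062),('tube mid R',(415,260),.062),('gap L',(330,260),.012),('gap R',(457,260),.012)]:
  print(n,(A.T@(ray('wrist',np.array(uv)/1.5625,z,o)[:2]-O)*1000).round(1))
for x in (.193,): 
  P=np.r_[O+A@[x,0],.1]; print(P); plan(P,-4,45,85,o)
E
```

```text
stop face top [252.   -0.5]
far flange inner [239.4  -0.3]
near flange top inner [166.   -0.9]
near flange top outer [152.5  -0.7]
tube mid L [193.8  12.5]
tube mid R [193.3 -14.5]
gap L [181.4  40.4]
gap R [179.8 -45.9]
[0.5689302  0.12972515 0.1       ]
[9.9, -1.2, 31.9, 0.4, 0.1, -0.4, 85]
[9.8, -0.9, 31.9, 0.4, 0.1, -0.4, 85]
```

Request:
jog_arm([
  [[10,-1,20,0.4,0,-0.4,85],[10,0,20,0.4,0,-0.3,85],[0,0,10,0,0,0,85],[0,0,5,0,0,0,85]],
])

```text
clock: 20.45
eef_pos: [0.5712, 0.127, 0.1085]
tool_rot: [0.734, 0.679, -0.001, 0.003]
ft_force: [-0.7, -0.3, -0.1]
grip_width: 0.0849
```

```bash
python3 - <<'E'
from fit import *
o=st(); plan([.5697,.1317,.047],-4,20,85,o)
E
```

```text
20.45 [0.5712 0.127  0.1085] yaw -4.4 zax [ 0.003 -0.005 -1.   ] F [-0.7 -0.3 -0.1] w 0.0849 q [ 0.22  0.48  0.03  1.12 -0.01  1.87]
[1.2, -0.5, 15.4, 0.1, 0.1, -0.1, 85]
[1.2, -0.5, 15.4, 0.1, 0.1, -0.1, 85]
[1.2, -0.5, 15.4, 0.1, 0.1, -0.1, 85]
[1.2, -0.5, 15.4, 0.1, 0.1, -0.1, 85]
```

Request:
jog_arm([
  [[4,-2,8,0,0,-0.3,85],[1,0,15,0,0,0,85],[1,0,15,0,0,0,85],[0,0,12,0,0,0,85],[0,0,6,0,0,0,85]],
])

```text
clock: 20.95
eef_pos: [0.571, 0.1315, 0.052]
tool_rot: [0.733, 0.68, 0.001, 0.004]
ft_force: [-0.4, 0.6, -0.3]
grip_width: 0.0849
```

Request:
jog_arm([
  [[0,0,4,0,0,0,85],[0,0,0,0,0,0,85]],
])

```text
clock: 21.15
eef_pos: [0.5706, 0.1311, 0.0472]
tool_rot: [0.733, 0.68, 0.001, 0.004]
ft_force: [-0.3, 0.6, -0.5]
grip_width: 0.0852
```

```bash
python3 - <<'E'
from fit import *
o=st(); plan([.5697,.1317,.047],-4,20,85,o)
E
```

```text
21.15 [0.5706 0.1311 0.0472] yaw -4.3 zax [ 0.007 -0.005 -1.   ] F [-0.3  0.6 -0.5] w 0.0852 q [ 0.23  0.54 -0.05  0.97 -0.01  1.87]
[0.5, -1.0, 0.2, 0.4, 0.3, -0.3, 85]
```

Positioned over the tube; closing on it.

Request:
jog_arm([
  [[0.5,-1,0,0.3,0.2,-0.3,40],[0,0,0,0,0,0,34],[0,0,0,0,0,0,20],[0,0,0,0,0,0,15],[0,0,0,0,0,0,15]],
])

```text
clock: 21.65
eef_pos: [0.5703, 0.132, 0.0495]
tool_rot: [0.731, 0.682, 0.001, 0.001]
ft_force: [-1.0, 0.1, 1.1]
grip_width: 0.0259
```

Request:
jog_arm([
  [[0,0,0,0,0,0,15],[0,0,0,0,0,0,15],[0,0,0,0,0,0,15],[0,0,0,0,0,0,15]],
])

```text
clock: 22.05
eef_pos: [0.5702, 0.132, 0.0495]
tool_rot: [0.731, 0.682, 0.001, 0.001]
ft_force: [-1.0, -0.2, 0.7]
grip_width: 0.0259
```

Width 25.9 mm is under the tube's 28, so the pads are holding above the axis. I'll reopen, go 5 mm lower and regrip.

Request:
jog_arm([
  [[0,0,0,0,0,0,50],[0,0,0,0,0,0,50],[0,0,5,0,0,0,50],[0,0,3,0,0,0,50]],
])

```text
clock: 22.45
eef_pos: [0.5715, 0.1323, 0.0416]
tool_rot: [0.731, 0.682, 0.002, 0.002]
ft_force: [-0.6, 0.3, -0.7]
grip_width: 0.05
```

```bash
python3 - <<'E'
from fit import *
o=st(); plan([.5697,.1317,.043],-4,20,85,o)
E
```

```text
22.45 [0.5715 0.1323 0.0416] yaw -3.9 zax [ 0.006  0.    -1.   ] F [-0.6  0.3 -0.7] w 0.05 q [ 0.23  0.55 -0.05  0.96 -0.    1.87]
[-0.7, -1.7, -1.4, 0.3, -0.1, 0.1, 85]
```

Request:
jog_arm([
  [[-0.5,-1.4,-0.5,0.3,0,0,34],[0,0,0,0,0,0,25],[0,0,0,0,0,0,15],[0,0,0,0,0,0,15],[0,0,0,0,0,0,15]],
])

```text
clock: 22.95
eef_pos: [0.5696, 0.1317, 0.0416]
tool_rot: [0.731, 0.682, -0.0, -0.001]
ft_force: [0.0, -0.9, 0.3]
grip_width: 0.0264
```

Request:
jog_arm([
  [[0,0,0,0,0,0,15],[0,0,0,0,0,0,15],[0,0,0,0,0,0,15]],
])

```text
clock: 23.25
eef_pos: [0.5695, 0.1317, 0.0416]
tool_rot: [0.731, 0.682, -0.0, -0.001]
ft_force: [-0.4, -0.5, 0.8]
grip_width: 0.0263
```

Request:
jog_arm([
  [[-1.5,0,3,0,0,0,15],[0,0,-10,0,0,0,15],[0,0,-10,0,0,0,15],[0,0,-20,0,0,0,15],[0,0,-20,0,0,0,15]],
])

```text
clock: 23.75
eef_pos: [0.5671, 0.131, 0.1011]
tool_rot: [0.731, 0.683, -0.001, -0.003]
ft_force: [-0.0, -0.2, -1.2]
grip_width: 0.0264
```

Request:
jog_arm([
  [[0,0,-30,0,0,0,15],[0,0,-40,0,0,0,15],[0,0,-40,0,0,0,15],[0,0,0,0,0,0,15]],
])

```text
clock: 24.15
eef_pos: [0.5683, 0.1302, 0.2176]
tool_rot: [0.731, 0.683, -0.001, -0.002]
ft_force: [-0.3, 0.6, -0.3]
grip_width: 0.0263
```

```bash
python3 - <<'E'
from fit import *
o=st(); w=camera('wrist'); save('w6b',cv2.resize(w,(800,600)))
for uv in [(551,120),(637,123),(633,241),(545,239)]: print('tray rim',np.round(ray('top',np.array(uv)/2+[80,90],.03),3))
plan([.52,-.41,.20],-90-2,42,15,o,6)
E
```

```text
24.15 [0.5683 0.1302 0.2176] yaw -3.9 zax [-0.004  0.002 -1.   ] F [-0.3  0.6 -0.3] w 0.0263 q [0.22 0.42 0.22 1.38 0.   1.86]
tray rim [ 0.63  -0.352  0.03 ]
tray rim [ 0.63  -0.496  0.03 ]
tray rim [ 0.432 -0.49   0.03 ]
tray rim [ 0.431 -0.344  0.03 ]
[-36.2, -0.8, 1.1, -0.0, 0.0, 5.9, 15]
[-36.0, 2.9, 1.1, -0.0, 0.0, 5.9, 15]
[-35.5, 6.6, 1.1, -0.0, 0.0, 5.9, 15]
[-34.7, 10.2, 1.1, -0.0, 0.0, 5.9, 15]
[-33.5, 13.7, 1.1, -0.0, 0.0, 5.9, 15]
[-31.9, 17.1, 1.1, -0.0, 0.0, 5.9, 15]
[-30.0, 20.2, 1.1, -0.0, 0.0, 5.9, 15]
[-27.7, 23.2, 1.1, -0.0, 0.0, 5.9, 15]
[-25.2, 25.9, 1.1, -0.0, 0.0, 5.9, 15]
[-22.4, 28.4, 1.1, -0.0, 0.0, 5.9, 15]
[-19.4, 30.5, 1.1, -0.0, 0.0, 5.9, 15]
[-16.2, 32.3, 1.1, -0.0, 0.0, 5.9, 15]
[-12.8, 33.8, 1.1, -0.0, 0.0, 5.9, 15]
[-9.3, 35.0, 1.1, -0.0, 0.0, 5.9, 15]
[-5.6, 35.7, 1.2, -0.0, 0.0, 5.9, 15]
```

View pics/w6b.png

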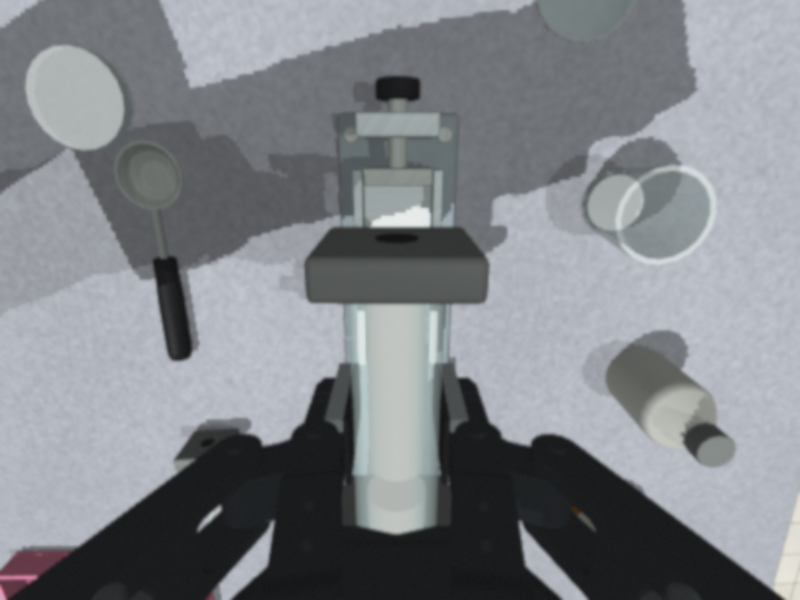

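The cartridge hangs level and straight in the fingers. I'll carry it over to the grey steel tray.

Request:
jog_arm([
  [[-36,-1,0,0,0,5.9,15],[-36,3,0,0,0,5.9,15],[-36,7,0,0,0,5.9,15],[-35,10,0,0,0,5.9,15],[-33,14,0,0,0,5.9,15]],
])

```text
clock: 24.7
eef_pos: [0.5468, -0.0509, 0.2071]
tool_rot: [0.883, 0.47, -0.008, -0.005]
ft_force: [-0.3, -0.2, -2.5]
grip_width: 0.0262
```

Request:
jog_arm([
  [[-32,17,0,0,0,5.9,15],[-30,20,0,0,0,5.9,15],[-28,23,0,0,0,5.9,15],[-25,26,0,0,0,5.9,15],[-22,28,0,0,0,5.9,15]],
])

```text
clock: 25.2
eef_pos: [0.52, -0.2361, 0.1975]
tool_rot: [0.976, 0.219, -0.016, -0.007]
ft_force: [0.8, -0.5, -1.5]
grip_width: 0.0265
```

Request:
jog_arm([
  [[-19,30,0,0,0,5.9,15],[-16,32,0,0,0,5.9,15],[-13,34,0,0,0,5.9,15],[-9,35,0,0,0,5.9,15],[0,0,0,0,0,0,15]],
])

```text
clock: 25.7
eef_pos: [0.4938, -0.3868, 0.1859]
tool_rot: [1.0, 0.002, -0.024, -0.007]
ft_force: [0.3, -0.6, -0.9]
grip_width: 0.0263
```

```bash
python3 - <<'E'
from fit import *
o=st(); t=camera('top'); w=camera('wrist'); save('w7b',cv2.resize(w,(800,600)))
d=masks_of('tray','top')
for x in d[:3]: 
  c=cv2.minAreaRect(np.argwhere(x['pixels'])[:,::-1].astype(np.float32)); print(x['conf'],x['at'],c,ray('top',c[0],.015))
d=masks_of('tray','wrist')
for x in d[:3]: print('w',x['conf'],x['at'],ray('wrist',x['at'],0.01,o))
plan([.528,-.42,.08],-92,35,15,o)
E
```

```text
25.7 [ 0.4938 -0.3868  0.1859] yaw -89.7 zax [-0.049  0.014 -0.999] F [ 0.3 -0.6 -0.9] w 0.0263 q [-0.66  0.56  0.36  1.42 -0.02  2.48]
0.67 [322.0, 256.9] ((321.23101806640625, 262.22760009765625), (45.17674255371094, 53.232154846191406), 4.763641834259033) [ 0.25413987 -0.24599625  0.015     ]
0.6 [365.2, 173.2] ((374.953857421875, 179.8891143798828), (45.254825592041016, 61.03062438964844), 1.3971812725067139) [ 0.53332766 -0.42251528  0.015     ]
0.44 [430.1, 280.6] ((427.0, 278.5), (17.0, 12.0), 90.0) [ 0.21137316 -0.59610882  0.015     ]
w 0.87 [382.3, 268.0] [ 0.34959408 -0.55562012  0.01      ]
w 0.84 [133.6, 280.2] [ 0.32468181 -0.22187619  0.01      ]
w 0.82 [311.7, 94.7] [ 0.56667187 -0.44544176  0.01      ]
[9.8, 8.7, 25.9, -0.2, 0.7, 0.6, 15]
[9.5, 8.5, 26.1, -0.2, 0.7, 0.6, 15]
[9.3, 8.4, 26.2, -0.2, 0.7, 0.6, 15]
[9.1, 8.2, 26.3, -0.2, 0.7, 0.6, 15]
```

View pics/w7b.png

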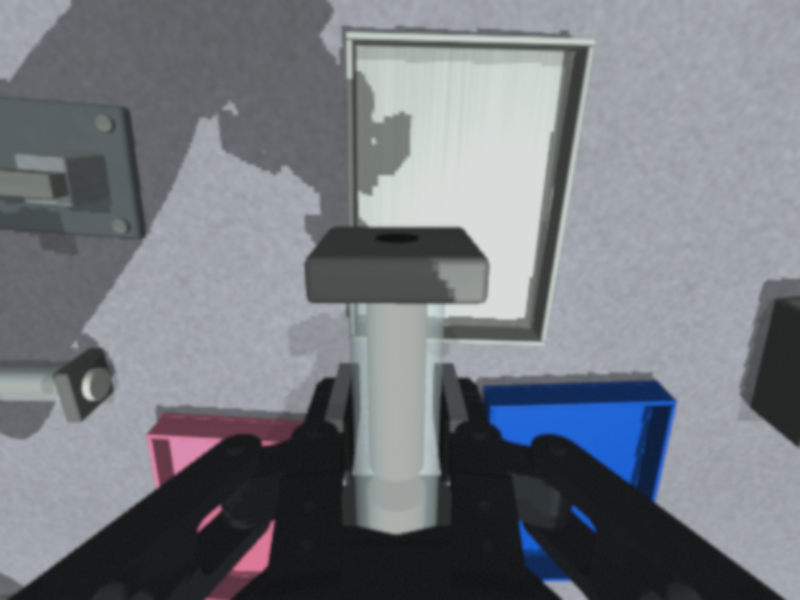

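The steel tray lies ahead and to the right, with rim corners at about (347,32), (594,40) and (544,343). Moving over its centre and down.

Request:
jog_arm([
  [[10,9,20,-0.2,0.7,0.6,15],[10,9,20,-0.2,0.7,0.6,15],[10,9,20,-0.2,0.7,0.6,15],[9,8,20,-0.2,0.7,0.6,15],[0,0,0,0,0,0,15]],
])

```text
clock: 26.4
eef_pos: [0.5371, -0.4084, 0.1055]
tool_rot: [1.0, -0.008, 0.002, -0.0]
ft_force: [0.2, 0.5, -1.3]
grip_width: 0.0264
```

```bash
python3 - <<'E'
from fit import *
o=st(); w=camera('wrist'); d=masks_of('tray','wrist'); save('w8',w)
plan([.530,-.421,.04],-92,30,15,o)
import copy
o0=dict(o); o0['eef_pos']=np.array([.4938,-.3868,.1859]); o0['tool_rot']=[1,.002,-.024,-.007]
for uv in [(347,32),(594,40),(544,343),(350,340)]: print(ray('wrist',np.array(uv)/1.5625,.03,o0).round(3))
E
```

```text
26.4 [ 0.5371 -0.4084  0.1055] yaw -90.9 zax [ 0.005  0.001 -1.   ] F [ 0.2  0.5 -1.3] w 0.0264 q [-0.65  0.66  0.32  1.23  0.    2.51]
[-2.4, 4.2, 21.8, -0.0, -0.1, 0.4, 15]
[-2.4, 4.3, 21.8, -0.0, -0.1, 0.4, 15]
[-2.3, 4.3, 21.8, -0.0, -0.1, 0.4, 15]
[ 0.631 -0.356  0.03 ]
[ 0.627 -0.499  0.03 ]
[ 0.431 -0.494  0.03 ]
[ 0.432 -0.351  0.03 ]
```

Request:
jog_arm([
  [[-3,6,16,0,0,-0.4,15],[-3,6,20,0,0,-0.3,15],[-2,5,20,0,0,-0.3,15],[0,0,8,0,0,0,15],[0,0,6,0,0,0,15]],
])

```text
clock: 27.0
eef_pos: [0.5358, -0.4256, 0.0494]
tool_rot: [1.0, 0.004, 0.01, 0.005]
ft_force: [0.2, -0.4, -0.2]
grip_width: 0.0264
```

```bash
python3 - <<'E'
from fit import *
o=st(); plan([.530,-.424,.012],-92,30,15,o)
E
```

```text
27.0 [ 0.5358 -0.4256  0.0494] yaw -89.5 zax [ 0.02  -0.011 -1.   ] F [ 0.2 -0.4 -0.2] w 0.0264 q [-0.67  0.7   0.25  1.1   0.    2.46]
[-3.3, -1.0, 18.6, 0.3, -0.6, 1.3, 15]
[-3.1, -0.9, 18.7, 0.3, -0.6, 1.3, 15]
```

Request:
jog_arm([
  [[-2,-1,8,0.4,-0.6,0.5,15],[-2,0,8,0.2,-0.5,0.5,15],[0,0,8,0,0,0,15],[0,0,6,0,0,0,15],[0,0,4,0,0,0,15]],
])

```text
clock: 27.5
eef_pos: [0.534, -0.4245, 0.0165]
tool_rot: [1.0, -0.004, 0.001, 0.001]
ft_force: [-0.3, 0.2, -2.2]
grip_width: 0.0267
```

```bash
python3 - <<'E'
from fit import *
o=st(); plan([.530,-.424,.008],-92,30,15,o)
E
```

```text
27.5 [ 0.534  -0.4245  0.0165] yaw -90.5 zax [ 0.003 -0.002 -1.   ] F [-0.3  0.2 -2.2] w 0.0267 q [-0.67  0.74  0.24  1.06 -0.    2.48]
[-4.0, -0.5, 8.5, 0.1, -0.2, 1.5, 15]
```

Request:
jog_arm([
  [[0,0,4,0,0,0,15],[0,0,3,0,0,0,15],[0,0,2,0,0,0,15]],
])

```text
clock: 27.8
eef_pos: [0.5338, -0.4244, 0.0062]
tool_rot: [1.0, -0.004, 0.001, 0.001]
ft_force: [0.9, -0.6, -0.6]
grip_width: 0.026
```

Request:
jog_arm([
  [[0,0,1,0,0,0,15],[0,0,0,0,0,0,15]],
])

```text
clock: 28.0
eef_pos: [0.5339, -0.4245, 0.0059]
tool_rot: [1.0, -0.004, 0.001, 0.001]
ft_force: [-0.4, -0.1, -1.2]
grip_width: 0.0264
```

Request:
jog_arm([
  [[0,0,1,0,0,0,15],[0,0,0.5,0,0,0,15]],
])

```text
clock: 28.2
eef_pos: [0.5341, -0.4247, 0.0057]
tool_rot: [1.0, -0.004, 0.002, 0.001]
ft_force: [-2.1, 1.8, 2.1]
grip_width: 0.0265
```

```bash
python3 - <<'E'
from h import *
for i in range(3): camera('top'); print(np.round(get_obs()['ft_force'],1),np.round(get_obs()['eef_pos'],4))
E
```

```text
[-0.7  0.6  3.5] [ 0.5341 -0.4247  0.0057]
[-1.8 -0.   4.9] [ 0.5341 -0.4247  0.0057]
[-2.5  1.2  3.3] [ 0.5341 -0.4247  0.0057]
```

It rests on the tray floor (+4 N). Opening the fingers.

Request:
jog_arm([
  [[0,0,-0.3,0,0,0,30],[0,0,0,0,0,0,36],[0,0,0,0,0,0,46],[0,0,0,0,0,0,56],[0,0,0,0,0,0,60]],
])

```text
clock: 28.85
eef_pos: [0.5349, -0.4254, 0.0053]
tool_rot: [1.0, -0.004, 0.002, 0.002]
ft_force: [0.4, -0.3, -0.3]
grip_width: 0.0598
```

Request:
jog_arm([
  [[0,0,-10,0,0,0,60],[0,0,-20,0,0,0,60],[0,0,-40,0,0,0,60],[0,0,-40,0,0,0,60],[0,0,-40,0,0,0,60]],
])

```text
clock: 29.35
eef_pos: [0.53, -0.4215, 0.1528]
tool_rot: [1.0, -0.004, -0.004, -0.003]
ft_force: [0.8, -0.1, 1.0]
grip_width: 0.0599
```

Request:
jog_arm([
  [[-40,0,-30,0,0,0,60],[-40,0,-20,0,0,0,60],[0,0,0,0,0,0,60],[0,0,0,0,0,0,60]],
])

```text
clock: 29.75
eef_pos: [0.4536, -0.424, 0.216]
tool_rot: [1.0, -0.003, 0.003, 0.003]
ft_force: [0.3, 0.4, -0.0]
grip_width: 0.0602
```

```bash
python3 - <<'E'
from fit import *
o=st(); w=camera('wrist'); save('w9',w); s=camera('side'); t=camera('top'); save('t9',t); save('s9',s)
for n in('cartridge','plug','jaw'):
  for d in masks_of(n,'wrist')[:2]: print('w',n,round(d['conf'],2),np.round(d['at']),ray('wrist',d['at'],.026,o).round(3))
can=np.zeros((600,800,3),np.uint8)
can[:384,:512]=w
can[384:,:400]=cv2.resize(t[140:194,165:265],(400,216),interpolation=cv2.INTER_CUBIC)
can[384:,400:]=cv2.resize(s[155:263,215:315+100],(400,216),interpolation=cv2.INTER_CUBIC); save('v9',can)
E
```

```text
29.75 [ 0.4536 -0.424   0.216 ] yaw -90.4 zax [ 0.006 -0.007 -1.   ] F [ 0.3  0.4 -0. ] w 0.0602 q [-0.75  0.48  0.32  1.4  -0.    2.4 ]
w cartridge 0.69 [252.  87.] [ 0.544 -0.425  0.026]
```

View pics/v9.png

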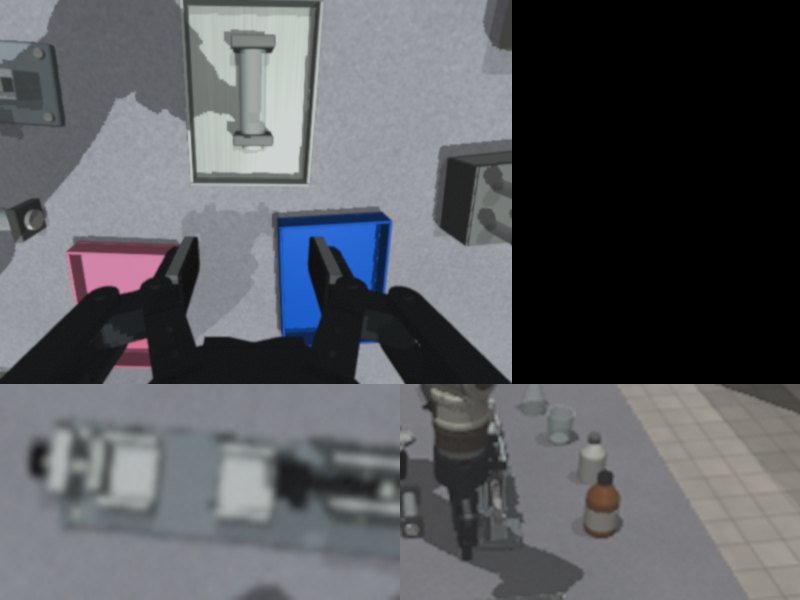

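The cartridge lies flat in the steel tray (about (252,90)) with its plug head at (252,148), close against the flange. The cradle is empty and the jaw is back under the tab. Handing in.

```bash
python3 -c "
from h import *
print(job_done()); st()"
```

```text
the job is handed in; nothing more can be done
None
the job is handed in; nothing more can be done
```

I finished the job in about 30 s of the 72 s allowed and handed it in. The hand-in gives no verdict.

- **Plug:** two full trigger strokes, then a third that I watched by force. The pad force passed the 10 N sliding range, which means the plug was home. I stopped at about 14 N at the pad (single readings up to 14.5 N), which is roughly 15–17 N at the jaw. That stays below the 17–19 N at the pad that would mean 25 N.
- **Release:** I pressed the tab to its hard stop, where the wrist force rose to 23 N for a moment; the arm and gripper limit is 40 N. I then held the tab down at lower force for about a second. The camera put the jaw at clamp x of about 103, against 104 when fully back.
- **Cartridge:** my first grip sat a little above the tube's axis, so I reopened and gripped 5 mm or more lower. The finger opening still read 26.4 mm on the 28 mm tube, but it held. I set the cartridge down with about 4 N, and the last picture shows it flat in the grey steel tray.

**Checks:** I judged the plug to be home from the trigger force and from the pictures; the networks did not find the plug in the last picture. The plug, ram and jaw were not touched with the fingers, and the arm was clear of everything when I handed in.

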